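# Nip a foam prop block in the glue-up jig with its thumbwheel

## Task

Put the small cream foam block flat in the blue-and-plywood glue-up jig, midway between the two black guide lines with its rind end towards the wooden fence, and let go of it. Then roll the orange thumbwheel by its exposed top edge with one fingertip, stroke after stroke, until the rubber pad has pushed the block home against the fence and holds it snugly: stop as soon as you feel the wheel stiffen, since the foam dents and the wheel's mounting is light. Do not shove the jaw itself, and leave everything else on the bench where it is.

Things in the scene. Friction and masses are not known exactly. Their poses are not given: they have to be found in the camera images.
- jig: Glue-up jig screwed to the bench: plywood base 90 (x) x 230 (y) x 15 mm; its top is the bed, 15 mm up. Origin on the bench under the bed; x across the jig, y along it towards the fence, z up; base spans y -140 to +90 mm. Black guide lines on the bed at x = -23.5 and +23.5 mm. Fence face at y = +75 mm, pad facing it, thumbwheel at y = -100 mm.
- foam_block: Cream foam prop-cheese block, loose, 45 (x) x 60 (y) x 40 (z) mm, about 60 g, origin at the centre of its underside; its +y end has a thin ochre rind. It goes in the jig with its 60 mm length along the jig's y (rind to the fence), gripped across its 45 mm width. At the start it lies flat on the bench to the left of the jig.
- rind (a point): Centre of the foam block's ochre rind end, (0, 30, 20) mm in the block's frame.
- wheel_top (a point): Top of the wheel's rim, (0, -100, 62) mm in the jig frame, 9 mm above the cheeks. Rolling the top towards the jig's -x (towards the robot) advances the pad 8 mm per radian (6.5 mm for an 18 mm stroke); the other way backs it off. The wheel does not give way downwards: press with 4 to 9 N so that the finger bites, approach slowly, never over 20 N.
- bed (a point): Point on the top of the bed, (0, 45, 15) mm in the jig frame: the middle of the foam block's underside when it is fully home against the fence.
- pad_face (a point): Centre of the pad's face that meets the foam, 31 mm above the bench; it starts at y between -2 and +5 mm in the jig frame and advances towards +y. Behind the pad is a spring of 1.5 N per mm with 6 mm of travel: a snug nip is about 3 to 5 N (2 to 3 mm of spring); the foam dents above 8 N. After the wheel is let go the jaw holds at most about 3.7 N.
- pad: The black rubber pad, 46 mm wide, 8 mm thick, top 45 mm above the bench; its origin is on its face, 15 mm above the bench (16 mm below the pad_face point).
- fence: The wooden fence, 72 mm wide, 12 mm thick, 36 mm tall above the bed; origin at the lower middle of its face towards the pad.
- carriage: The aluminium block (50 x 16 x 30 mm) that carries the pad; moved only by the wheel. Origin level with the bed, on the plane of the unsprung pad's face.
- thumbwheel: Orange thumbwheel, 44 mm in diameter, 16 mm wide, soft grippy tyre with black ribs and four white ones; origin at its centre, y along its axle, so it is rolled along the jig's x. Two blue cheeks beside it (62 mm long in x, y -124 to -112 and -88 to -76 mm) are 53 mm tall. Rim drag about 1 to 1.4 N running free, plus 0.36 N per N on the foam. It stays where left.
- mini_tub: Small yellow tub, 60 mm across, 47 mm tall. Leave alone.
- snack_box: Food box with a teal lid, 72 x 72 x 46 mm. Leave alone.
- white_tub: Tub with blue band and white lid, 92 mm across, 95 mm tall. Leave alone.
- black_tub: Tub with blue band and black lid, 92 mm across, 80 mm tall. Leave alone.
- foam_wedge: Larger cream foam cheese wedge, 130 mm long, 50 mm tall. Leave alone.
- brush: Brush, 180 mm long, lying flat. Leave alone.
Things that resemble listed ones, but are neither listed nor needed, are in the scene too. What is meant by the jig is not red, and is the larger of those in its own colour.

How it is judged (in metres and radians):
On the way, in this order (a step that is already met when the one before it is completed fails the run):
1. the block lies flat on the bed between pad and fence, centred between the guide lines, released, not yet nipped (x of foam_block in the frame of jig between -0.012 and 0.012 m and z of foam_block in the frame of jig between 0.012 and 0.018 m and angle between foam_block's own z axis and vertical below 0.06 rad and y of foam_block in the frame of jig between 0.02 and 0.05 m and contact force between the fingers and foam_block below 0.1 N and contact force between pad and foam_block below 1 N), for 0.2 s.
2. the fingertip on the wheel advances the pad until it nips the block (contact force between pad and foam_block above 2 N and contact force between the fingers and thumbwheel above 0.5 N), for 0.05 s.
At the end, for the whole second after the job is handed in: The block lies flat on the jig's bed within 12 mm of the middle across it, rind end to the fence, squarely (within 0.06 rad) and fully home against the fence (within 3 mm), held between pad and fence with more than 1.5 N at the pad, at rest and released (x of foam_block in the frame of jig between -0.012 and 0.012 m and z of foam_block in the frame of jig between 0.012 and 0.018 m and angle between foam_block's own z axis and vertical below 0.06 rad and y of rind in the frame of jig above 0.06 m and y of foam_block in the frame of jig between 0.041 and 0.048 m and angle between the y axis of foam_block and the y axis of jig, either way round below 0.06 rad and contact force between pad and foam_block above 1.5 N and contact force between fence and foam_block above 1 N and linear speed of foam_block below 0.01 m/s); the robot touches nothing.
It fails at once if the foam dented: pad on block over 8 N (contact force between pad and foam_block above 8 N).
It fails at once if the thumbwheel pressed with over 20 N (contact force between anything else and thumbwheel above 20 N).
It fails at once if the jaw pushed directly (over 5 N on pad or carriage by the robot) (contact force between any of the fingers, the arm and carriage above 5 N).
It fails at once if something else on the bench moved more than 20 mm (distance of any of mini_tub, snack_box, white_tub, black_tub, foam_wedge, brush from where it was at the start of the episode above 0.02 m).
It also fails if it takes over 72 s, if anything falls off the work surface, if the arm or the gripper's body presses on something with over 40 N, if the wrist force passes 120 N, or if a joint passes its speed limit or range.

## Robot

A 6-joint arm with a two-finger parallel gripper is mounted at the origin on the work surface. World frame = base frame: x ahead of the robot, y to its left, z up, the work surface at z = 0. Lengths are in mm, angles in rad, forces in N, time in s.
With the tool pointing down it reaches from about 375 to 900 mm from the base axis. Payload 3.1 kg.
Tool frame: the origin (TCP) lies between the finger pads; the fingertips stand 25 mm ahead of it and the grasp point (between the pads) lies 6 mm ahead of it (env.tip_extent is the distance from the TCP to the fingertips, in mm); z points along the fingers, y is the line along which they close (so a half turn about z gives the same grasp; the last joint's range is limited). The gripper opens to 87 mm and grips with 3 to 60 N. Pads are 19 mm wide; open, the fingers measure 117 mm over their backs; the gripper's body (75 mm by 190 mm) begins 51 mm behind the grasp point.
Start: joints at [-1.407, 0.527, 1.433, -0, 1.181, -0.178], TCP at [210.1, -588.604, 247.548] pointing down, gripper open.
Joint ranges: [-3.08, 3.08], [-0.75, 2.2], [0.22, 2.44], [-1.43, 4.57], [0, 2.65], [-2.85, 2.85]. Speed limits (rad/s): [2.79, 2.79, 3.14, 3.14, 3.14, 3.14].

## Interface

Orientations are given as a rotation vector (axis times angle).
In Python, from bench import env gives the robot as it stands.
- The arm moves only by the tool jog_arm, never from a script. Its argument "plan" is a list of rows, each a list of 7 numbers: the turn, a rotation vector about the tool's x, y, z each as a share of 45 degrees, from -1 to 1, then the shift along the tool's x, y, z each as a share of 10 cm, from -1 to 1, then the gripper command: -1 is fully open, 1 is shut, values between are in proportion. In form: [[wx, wy, wz, x, y, z, grip], ...]. A call has 1 to 8 rows; each row shifts and turns the commanded pose from where the row before left it, along the tool's axes as they then stand; what a row does not reach is not made up. A row lasts 1/10 s, in which the tool goes at most 50 mm and 8.59 degrees, less where a joint would pass 70% of its speed; a pose out of reach is approached as far as the arm can. A call with a number of a shift or a turn outside -1 to 1 is refused whole. A call with a gripper value outside its range is refused whole. The fingers move at their own pace and stop on an object; the grip force is fixed at half the most. Time passes only in rows, so rows that do not move let the fingers close. It gives the time, the measured TCP pose, the force, the opening and the grip force at its end, in the units of the state.
- env.get_state(): the state, without advancing time (a new reading comes with each control period).
- env.camera(name): name is "scene" or "top"; returns (picture, depth): 420x560x3 uint8, blue, green, red; 420x560 float32, mm along the optical axis (not along the pixel's ray), 0 where there is no reading.
- env.get_calibration(name): a dict with "K" (3x3 intrinsics, pixels), "k1" (the pictures are not rectified: a ray, as slopes to the right and down, at radius r is drawn at 1 + k1 r^2 times it, then the intrinsics apply), "rvec" (rotation vector, rad) and "tvec" (3), from world to camera coordinates, as OpenCV has them. Camera axes: x right, y down, z forward; pixel columns grow to the right and rows downward; lengths in mm; the calibration is good to about 2 mm. A picture is of the moment at which its call begins. get_calibration takes no time and is no camera call.
- env.job_done(): hands the job in; it is judged then, once.
The state is a dict: "t": time; "joint_positions": joint angles; "qvel": joint speeds; "joint_torque": joint torques, N m; "eef_pos": TCP position; "tool_rot": TCP orientation; "contact_force": force on the tool from outside, world axes, zero at the start; "wrist_torque": the same for the moment, N m; "opening": finger opening in mm; "grasp_force": force on a finger pad.
Only numpy, scipy, OpenCV 4.12 (cv2) and the standard library are available. Lean on these libraries where they do the work, as an engineer would, in place of code of your own. Each camera call takes 0.05 s, during which the arm holds its last target. There are 200 camera calls.

## Working session

There is one attempt and no reset: what is moved stays moved. The work goes in short steps, Python scripts to look and compute and a tool call to move; the robot and the scene stay as the last step left them, time stands still between calls to the robot, and variables do not carry over. Pictures are saved under pics/ and viewed, at most 10 in all, crops included, and the job is handed in when it is done.

Besides the shell and the picture viewer there is one more tool, called after "Call:" as name(argument=value, ...) on one line, values as JSON. jog_arm: Moves the arm, as the interface text tells. Its arguments: {"type":"object","properties":{"plan":{"type":"array","items":{"type":"array","items":{"type":"number"}}}},"required":["plan"]}

```bash
mkdir -p pics
cat > h.py <<'E'
import numpy as np, cv2
from bench import env
def cal(n):
    c=env.get_calibration(n); R=cv2.Rodrigues(np.array(c['rvec'],float))[0]
    return np.array(c['K'],float),c['k1'],R,np.array(c['tvec'],float).ravel()
def ray(n,u,v):
    K,k1,R,t=cal(n); d=np.array([k1,0,0,0,0.])
    x=cv2.undistortPoints(np.array([[[u,v]]],float),K,d)[0,0]
    return -R.T@t, R.T@np.array([x[0],x[1],1.]), (R,t)
def at_z(n,u,v,z):
    o,d,_=ray(n,u,v); return o+d*(z-o[2])/d[2]
def at_depth(n,u,v,D):
    o,d,_=ray(n,u,v); return o+d*D
def proj(n,p):
    K,k1,R,t=cal(n)
    return cv2.projectPoints(np.array(p,float).reshape(-1,1,3),cv2.Rodrigues(R)[0],t,K,np.array([k1,0,0,0,0.]))[0].reshape(-1,2)
E
python3 - <<'E'
from h import *
for n in("top","scene"):
    p,d=env.camera(n); cv2.imwrite(f"pics/{n}0.png",p); np.save(f"{n}0.npy",d)
    print(n,-cal(n)[2].T@cal(n)[3])
print(env.get_state())
E
```

```text
top [ 285.21278094   35.03734227 1456.07407847]
scene [1275.5564412   396.17763852  785.77444769]
{'t': 0.1, 'joint_positions': array([-1.40650467e+00,  5.28354737e-01,  1.43381119e+00, -6.24670005e-06,
        1.18141725e+00, -1.78450430e-01]), 'qvel': array([ 0.00030222, -0.00147374, -0.00230428, -0.0003761 , -0.00088744,
       -0.00079262]), 'joint_torque': array([-5.10397986e-04, -4.40985382e+01, -1.77150589e+01,  6.34156773e-02,
        5.34085685e-02, -3.59435217e-05]), 'eef_pos': array([ 209.9941147 , -587.99116289,  246.66902334]), 'tool_rot': array([-3.09361224e+00, -5.35410916e-01, -1.30529100e-05]), 'contact_force': array([-0.04875288, -0.85075139, -0.08996812]), 'wrist_torque': array([0.03092025, 0.072622  , 0.01575471]), 'grasp_force': 0.0, 'opening': 87.01768750338353}
```

View pics/top0.png

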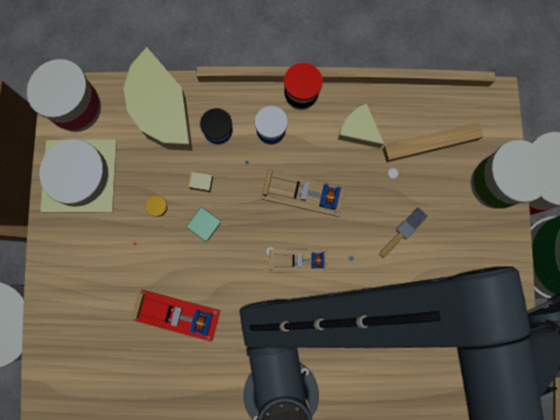

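View pics/scene0.png

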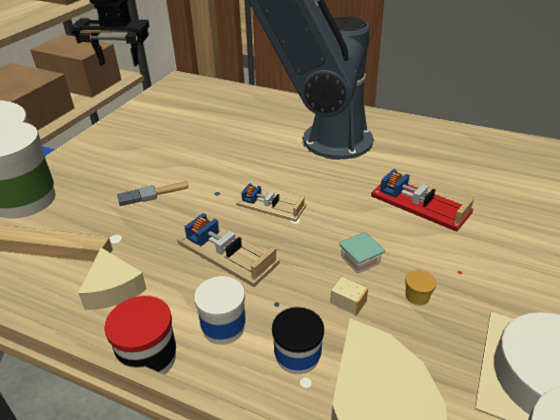

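Candidates in the top view are the large blue jig (302,193), a small blue jig (298,261) and a red jig (177,316). I choose the large blue one. For the block, the small cream block is at (201,182), and the cream wedges at (362,127) and (155,100) are rejected. I'll check the choice in a close crop.

Run:
```python
from h import *
a=cv2.imread("pics/top0.png")[155:230,180:350]; b=cv2.imread("pics/scene0.png")[205:315,175:375]
a=cv2.resize(a,(680,300),interpolation=cv2.INTER_CUBIC)
b=cv2.resize(b,(545,300),interpolation=cv2.INTER_CUBIC); b=cv2.copyMakeBorder(b,0,0,0,135,0)
cv2.imwrite("pics/crop0.png",np.vstack([a,b]))
d=np.load("top0.npy")
for u,v in [(201,181),(192,180)]: print(at_depth("top",u,v,d[v,u]))
```

```text
[591.46843126 227.39507514  46.44861784]
[595.03480401 253.50553504  43.09663213]
```

View pics/crop0.png

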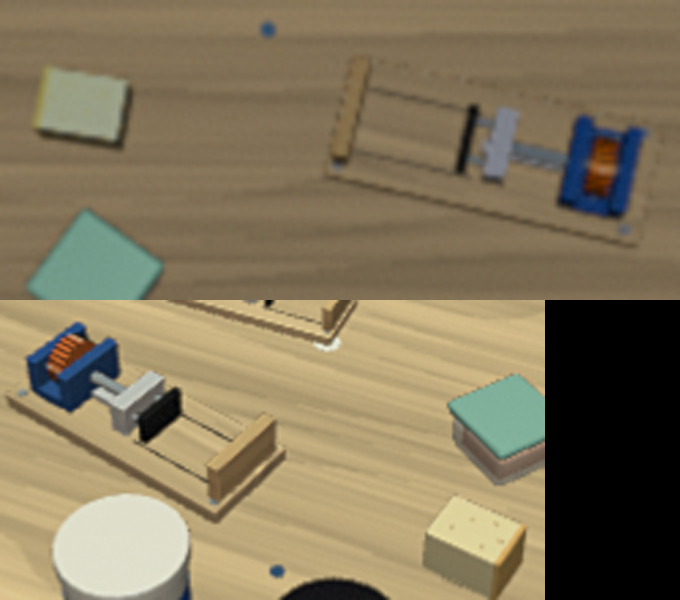

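Crop: the block's rind (ochre) is at its left/+y end in the top view, and the large blue jig's fence is also to the left. Fitting both poses from the corners I read off the two views.

```bash
cat > fit.py <<'E'
from h import *
from scipy.optimize import least_squares
def fit(obs,x0,names=("top","scene")):
    def tf(q,P): c,s=np.cos(q[2]),np.sin(q[2]); P=np.array(P,float); return np.c_[q[0]+c*P[:,0]-s*P[:,1],q[1]+s*P[:,0]+c*P[:,1],P[:,2]]
    def res(q): return np.concatenate([(proj(n,tf(q,[o[0] for o in obs[n]]))-np.array([o[1] for o in obs[n]])).ravel() for n in names if n in obs])
    r=least_squares(res,x0,loss='soft_l1'); return r.x,np.round(res(r.x),1)
E
python3 - <<'E'
from fit import *
T=lambda u,v:(u/4+180-.375,v/4+155-.375)
S=lambda u,v:(u/2.725+175-.3,(v-300)/2.727+205-.3)
blk={"top":[((-22.5,30,40),T(36,131)),((22.5,30,40),T(45,68)),((22.5,-30,40),T(130,78)),((-22.5,-30,40),T(123,143))],
"scene":[((22.5,30,40),S(497,560)),((-22.5,30,40),S(525,527)),((-22.5,-30,40),S(456,496)),((22.5,-30,40),S(426,538))]}
jig={"top":[((36,87,51),T(347,57)),((36,75,51),T(370,60)),((-36,75,51),T(347,162)),((-36,87,51),T(332,160)),
((-45,-140,15),T(637,244)),((31,-76,53),T(577,115)),((-31,-76,53),T(561,207)),((31,-124,53),T(645,128)),((-31,-124,53),T(626,217)),((0,-100,62),T(603,167))],
"scene":[((45,90,0),S(217,520)),((-45,90,15),S(284,451)),((45,-140,15),S(8,392)),((36,75,51),S(208,465)),((-36,75,51),S(270,416))]}
for nm,o,x0 in(("blk",blk,(590,227,0.1)),("jig",jig,(580,0,0.2))):
    for names in(("top","scene"),("top",),("scene",)):
        q,r=fit(o,x0,names); print(nm,names,np.round(q,3)); 
        if len(names)==2: print(r)
E
```

```text
blk ('top', 'scene') [ 5.95018e+02  2.29192e+02 -1.33000e-01]
[ 0.4 -0.8  0.7 -0.4  0.2 -0.2 -0.5 -1.   1.8  1.6  1.2 -1.1 -0.8 -1.2
 -0.1 -2.5]
blk ('top',) [ 5.93329e+02  2.29778e+02 -1.15000e-01]
blk ('scene',) [ 5.98032e+02  2.29013e+02 -1.50000e-01]
jig ('top', 'scene') [ 5.71745e+02 -3.84100e+01 -2.30000e-01]
[ 1.9 -0.2  0.2  0.   0.  -1.1 -0.4 -1.5  0.1  1.1  0.5  0.1 -0.3 -1.7
  0.1  0.8  0.2 -0.3  0.3 -1.   1.   2.   2.4 -1.8  0.4  0.   0.4 -0.7
 -0.8 -1.7]
jig ('top',) [ 5.7031e+02 -3.7619e+01 -2.1600e-01]
jig ('scene',) [ 5.7384e+02 -3.8338e+01 -2.4300e-01]
```

Call:
jog_arm(plan=[[0, 0, 0, 0.33, -0.33, 0, -1], [0, 0, 0, 0.33, -0.33, 0, -1], [0, 0, 0, 0.33, -0.33, 0, -1], [0, 0, 0, 0.33, -0.33, 0, -1], [0, 0, 0, 0.33, -0.33, 0, -1], [0, 0, 0, 0.33, -0.33, 0, -1], [0, 0, 0, 0.33, -0.33, 0, -1], [0, 0, 0, 0.33, -0.33, 0, -1]])

```text
t: 0.9
eef_pos: [370.3, -249.3, 247.4]
tool_rot: [-3.095, -0.535, 0.0]
contact_force: [0.9, -1.0, 0.1]
opening: 87.3
grasp_force: 0.0
```

Call:
jog_arm(plan=[[0, 0, 0, 0.33, -0.33, 0, -1], [0, 0, 0, 0.33, -0.33, 0, -1], [0, 0, 0, 0.33, -0.33, 0, -1], [0, 0, 0, 0.33, -0.33, 0, -1], [0, 0, 0, 0.33, -0.33, 0, -1], [0, 0, 0, 0.33, -0.33, 0, -1], [0, 0, 0, 0.33, -0.33, 0, -1], [0, 0, 0, 0.33, -0.33, 0, -1]])

```text
t: 1.7
eef_pos: [530.2, 88.1, 247.3]
tool_rot: [3.095, 0.536, -0.001]
contact_force: [1.6, -0.6, 0.5]
opening: 87.1
grasp_force: 0.0
```

Call:
jog_arm(plan=[[0, 0, -0.175, 0, 0, 0, -1], [0, 0, -0.175, 0, 0, 0, -1], [0, 0, -0.175, 0, 0, 0, -1], [0, 0, -0.175, 0, 0, 0, -1], [0, 0, -0.175, 0, 0, 0, -1], [0, 0, -0.175, 0, 0, 0, -1], [0, 0, -0.175, 0, 0, 0, -1], [0, 0, -0.175, 0, 0, 0, -1]])

```text
t: 2.5
eef_pos: [529.6, 86.2, 247.1]
tool_rot: [-2.353, -2.08, 0.001]
contact_force: [-0.8, 0.3, 0.6]
opening: 87.1
grasp_force: 0.0
```

```bash
cat >> h.py <<'E'
def tool_axes():
    s=env.get_state(); return cv2.Rodrigues(np.array(s['tool_rot']))[0],np.array(s['eef_pos'])
def to_tool(target,yaw=None):
    "tool shift (shares of 100 mm) to world TCP target, and z turn share so that tool y lies along world angle yaw"
    R,p=tool_axes(); out=np.round(R.T@(np.array(target)-p)/100,3)
    t=None
    if yaw is not None:
        a=np.arctan2(R[1,1],R[0,1]); d=(yaw-a+np.pi/2)%np.pi-np.pi/2; t=round(-d/(np.pi/4),3)
    return out,t
E
python3 - <<'E'
from h import *
for n,u,v,z in(("white",271,119,95),("black",216,119,80),("whiteS",221,292,95),("blackS",298,328,80)):
    print(n,at_z("scene" if n[-1]=="S" else "top",u,v,z))
for u,v in((187,224),(203,208),(221,222),(204,240)): print("box",at_z("top",u,v,46))
print(to_tool((595,229,150),-0.133))
E
```

```text
white [758.0968956   30.94452608  95.        ]
black [762.89001989 185.69090951  80.        ]
whiteS [748.73830829  29.60391519  95.        ]
blackS [756.17069167 185.34815042  80.        ]
box [469.17250472 263.54342754  46.        ]
box [514.47385357 219.84567504  46.        ]
box [475.24811106 168.69441003  46.        ]
box [424.74454499 215.00326654  46.        ]
(array([1.498, 0.476, 0.971]), np.float64(0.013))
```

Call:
jog_arm(plan=[[0, 0, 0.013, 0.375, 0.12, 0, -1], [0, 0, 0, 0.375, 0.12, 0, -1], [0, 0, 0, 0.375, 0.12, 0, -1], [0, 0, 0, 0.373, 0.116, 0, -1], [0, 0, 0, 0, 0, 0.4, -1], [0, 0, 0, 0, 0, 0.4, -1], [0, 0, 0, 0, 0, 0.4, -1], [0, 0, 0, 0, 0, 0, -1]])

```text
t: 3.3
eef_pos: [592.5, 227.2, 121.3]
tool_rot: [-2.364, -2.058, 0.02]
contact_force: [-1.5, -0.0, -0.7]
opening: 87.1
grasp_force: 0.0
```

Run:
```python
from h import *
p,d=env.camera("scene"); c=p[175:325,170:400]
cv2.imwrite("pics/s1.png",cv2.resize(c,None,fx=3.4,fy=3.4,interpolation=cv2.INTER_CUBIC))
```

```text
(no output)
```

View pics/s1.png

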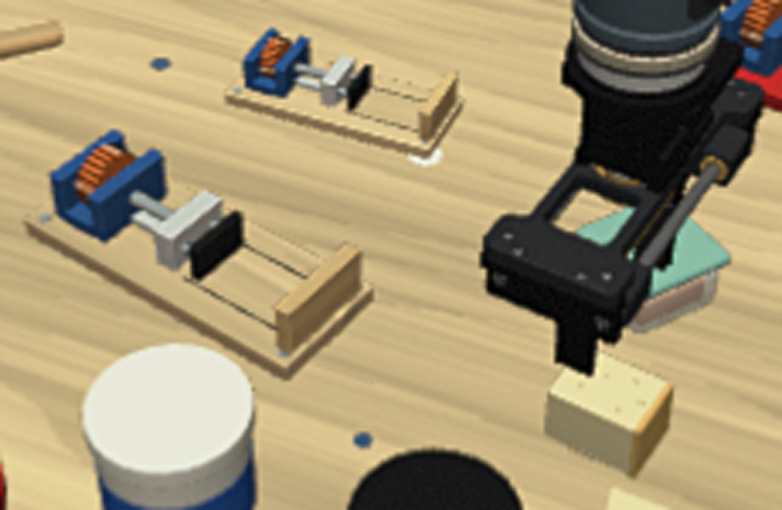

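Run:
```python
from fit import *
T=lambda u,v:(u/4+180-.375,v/4+155-.375)
S=lambda u,v:(u/3.4+170-.35,v/3.4+175-.35)
blk={"top":[((-22.5,30,40),T(36,131)),((22.5,30,40),T(45,68)),((22.5,-30,40),T(130,78)),((-22.5,-30,40),T(123,143))],
"scene":[((22.5,30,40),S(632,427)),((-22.5,30,40),S(671,386)),((22.5,-30,40),S(547,395)),((22.5,30,0),S(633,475)),((22.5,-30,0),S(548,433)),((-22.5,30,0),S(670,432))]}
jig={"top":[((36,87,51),T(347,57)),((36,75,51),T(370,60)),((-36,75,51),T(347,162)),((-36,87,51),T(332,160)),
((-45,-140,15),T(637,244)),((31,-76,53),T(577,115)),((-31,-76,53),T(561,207)),((31,-124,53),T(645,128)),((-31,-124,53),T(626,217)),((0,-100,62),T(603,167))],
"scene":[((45,90,0),S(287,378)),((-45,90,15),S(374,290)),((45,-140,15),S(25,220)),((36,75,51),S(277,299)),((-36,87,51),S(363,252)),((31,-76,53),S(105,187)),((-31,-76,53),S(163,152)),((31,-124,53),S(53,175))]}
for nm,o,x0 in(("blk",blk,(590,227,0.1)),("jig",jig,(580,0,0.2))):
    for names in(("top","scene"),("top",),("scene",)):
        q,r=fit(o,x0,names); print(nm,names,np.round(q,3)); 
        print(r)
R,p=tool_axes()
print(p,[np.round((proj("scene",p+R@np.array([0,s*45,25]))-[170,175])*3.4) for s in(1,-1)])
```

```text
blk ('top', 'scene') [ 5.94437e+02  2.28276e+02 -1.65000e-01]
[ 0.5 -1.   1.3 -0.5  0.7  0.4 -0.5 -0.5  2.4  1.2  1.3 -1.3  0.  -2.2
  0.5  0.8 -1.2  0.2 -0.2 -1.2]
blk ('top',) [ 5.93329e+02  2.29778e+02 -1.15000e-01]
[ 0.3 -0.   0.3  0.3 -0.1  0.2 -0.5 -0.6]
blk ('scene',) [ 5.95265e+02  2.28095e+02 -1.97000e-01]
[ 1.6  1.6  1.2 -0.6 -0.3 -2.4 -0.3  1.2 -1.5  0.  -0.3 -0.5]
jig ('top', 'scene') [ 5.71528e+02 -3.91080e+01 -2.25000e-01]
[ 2.   0.   0.4  0.2  0.3 -0.8 -0.1 -1.3  0.5  0.9  0.7 -0.   0.  -1.8
  0.3  0.6  0.6 -0.4  0.6 -1.1  1.3  1.3  1.4 -2.   0.7 -0.8  0.3  1.7
  0.8 -1.3 -0.3  4.   1.7 -0.  -0.4 -0.7]
jig ('top',) [ 5.7031e+02 -3.7619e+01 -2.1600e-01]
[ 1.3  0.7 -0.3  0.8 -0.2 -0.1 -0.6 -0.6  0.2  1.   0.1  0.2 -0.4 -1.6
 -0.2  0.6  0.2 -0.4  0.2 -1. ]
jig ('scene',) [ 5.72212e+02 -4.04720e+01 -2.29000e-01]
[ 0.4  1.4  0.7 -1.9  0.2 -0.9 -0.6  1.7  0.1 -1.1 -0.9  4.   1.2 -0.1
 -0.9 -0.8]
[594.92211214 227.67033793 124.53082767] [array([[580., 361.]]), array([[651., 263.]])]
```

Call:
jog_arm(plan=[[0, 0, 0, 0, 0, 0.3, -1], [0, 0, 0, 0, 0, 0.3, -1], [0, 0, 0, 0, 0, 0.27, -1], [0, 0, 0, 0, 0, 0, -1], [0, 0, 0, 0, 0, 0, 1], [0, 0, 0, 0, 0, 0, 1], [0, 0, 0, 0, 0, 0, 1], [0, 0, 0, 0, 0, 0, 1]])

```text
t: 4.15
eef_pos: [598.3, 228.3, 42.2]
tool_rot: [2.369, 2.061, 0.004]
contact_force: [-1.0, -0.9, 0.0]
opening: 62.9
grasp_force: 0.0
```

Call:
jog_arm(plan=[[0, 0, 0, 0, 0, 0, 1], [0, 0, 0, 0, 0, 0, 1], [0, 0, 0, 0, 0, 0, 1]])

```text
t: 4.45
eef_pos: [597.3, 228.1, 40.8]
tool_rot: [-2.37, -2.062, 0.0]
contact_force: [-1.0, -0.5, 2.9]
opening: 44.9
grasp_force: 30.0
```

Call:
jog_arm(plan=[[0, 0, 0, 0, 0, -0.15, 1], [0, 0, 0, 0, 0, -0.3, 1], [0, 0, 0, 0, 0, -0.35, 1], [0, 0, 0, 0, 0, 0, 1]])

```text
t: 4.85
eef_pos: [601.1, 228.9, 126.3]
tool_rot: [2.366, 2.059, 0.015]
contact_force: [1.0, -0.3, -0.5]
opening: 44.9
grasp_force: 30.0
```

Run:
```python
from h import *
print(env.get_state()['eef_pos'],to_tool((580,-1.7,120),-0.225))
```

```text
[601.0914769  228.94857729 126.34921276] (array([-2.314,  0.109,  0.056]), np.float64(0.11))
```

Call:
jog_arm(plan=[[0, 0, 0, -0.386, 0.018, 0, 1], [0, 0, 0, -0.386, 0.018, 0, 1], [0, 0, 0, -0.386, 0.018, 0, 1], [0, 0, 0, -0.386, 0.018, 0, 1], [0, 0, 0, -0.386, 0.018, 0, 1], [0, 0, 0, -0.386, 0.018, 0, 1], [0, 0, 0.11, 0, 0, 0, 1], [0, 0, 0, 0, 0, 0, 1]])

```text
t: 5.65
eef_pos: [575.9, -4.1, 120.5]
tool_rot: [-2.459, -1.954, 0.0]
contact_force: [0.1, 0.3, -1.0]
opening: 44.5
grasp_force: 30.0
```

Call:
jog_arm(plan=[[0, 0, 0, 0, 0, 0.15, 1], [0, 0, 0, 0, 0, 0.15, 1], [0, 0, 0, 0, 0, 0, 1], [0, 0, 0, 0, 0, 0, 1]])

```text
t: 6.05
eef_pos: [575.9, -1.9, 90.5]
tool_rot: [-2.454, -1.96, 0.001]
contact_force: [0.2, -0.4, -0.6]
opening: 45.0
grasp_force: 30.0
```

Run:
```python
from h import *
print(env.get_state()['eef_pos'],to_tool((580,-1.7,80),-0.225))
p,d=env.camera("scene"); c=p[195:295,165:285]; a=cv2.resize(c,None,fx=5,fy=5,interpolation=cv2.INTER_CUBIC)
cv2.imwrite("pics/s2.png",a)
```

```text
[575.85383064  -1.94341668  90.45770315] (array([0.012, 0.04 , 0.105]), np.float64(0.003))
```

View pics/s2.png

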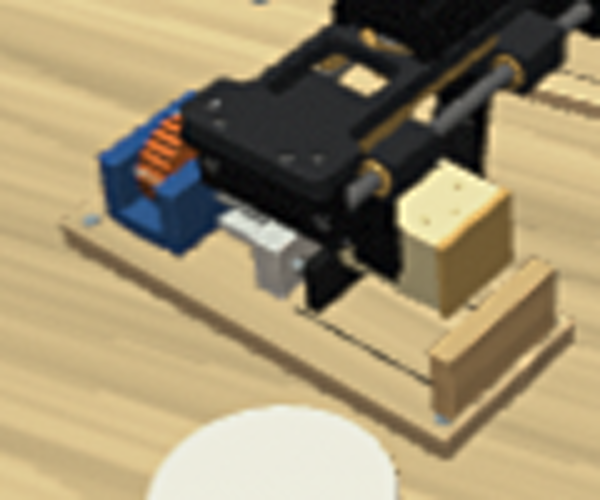

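Run:
```python
from h import *
R,p=tool_axes(); a=np.arctan2(R[1,1],R[0,1]); print(a)
if abs(a)>1.6: a-=np.sign(a)*np.pi
c,s=np.cos(a),np.sin(a)
for l in[(22.5,30,0),(22.5,30,-40),(-22.5,30,0),(-22.5,30,-40),(22.5,-30,0),(22.5,-30,-40),(-22.5,-30,0)]:
    P=np.array([p[0]+c*l[0]-s*l[1],p[1]+s*l[0]+c*l[1],p[2]+l[2]]); print(l,np.round((proj("scene",P)-[165,195])*5))
q=(571.5,-38.8,-.225);c,s=np.cos(q[2]),np.sin(q[2])
for l in[(36,75,51),(36,75,15),(-36,87,51),(45,90,0),(-23.5,75,15),(23.5,75,15),(45,-140,15),(23.5,0,15),(23,0,45)]:
    P=np.array([q[0]+c*l[0]-s*l[1],q[1]+s*l[0]+c*l[1],l[2]]); print('jig',l,np.round((proj("scene",P)-[165,195])*5))
```

```text
-0.22325509470356986
(22.5, 30, 0) [[439. 244.]]
(22.5, 30, -40) [[444. 315.]]
(-22.5, 30, 0) [[508. 186.]]
(-22.5, 30, -40) [[510. 257.]]
(22.5, -30, 0) [[329. 187.]]
(22.5, -30, -40) [[336. 258.]]
(-22.5, -30, 0) [[398. 132.]]
jig (36, 75, 51) [[433. 346.]]
jig (36, 75, 15) [[437. 408.]]
jig (-36, 87, 51) [[562. 263.]]
jig (45, 90, 0) [[452. 461.]]
jig (-23.5, 75, 15) [[524. 328.]]
jig (23.5, 75, 15) [[456. 391.]]
jig (45, -140, 15) [[ 64. 218.]]
jig (23.5, 0, 15) [[323. 317.]]
jig (23, 0, 45) [[319. 266.]]
```

Call:
jog_arm(plan=[[0, 0, 0, 0.01, 0.035, 0, 1], [0, 0, 0, 0, 0, 0.15, 1], [0, 0, 0, 0, 0, 0.15, 1], [0, 0, 0, 0, 0, 0, 1], [0, 0, 0, 0, 0, 0, 1]])

```text
t: 6.6
eef_pos: [579.5, -2.5, 60.2]
tool_rot: [-2.456, -1.958, 0.001]
contact_force: [1.1, -0.2, -0.5]
opening: 44.4
grasp_force: 30.0
```

Call:
jog_arm(plan=[[0, 0, 0, 0, 0, 0.02, 1], [0, 0, 0, 0, 0, 0.01, 1], [0, 0, 0, 0, 0, 0, 1]])

```text
t: 6.9
eef_pos: [579.8, -2.6, 57.8]
tool_rot: [2.457, 1.958, 0.0]
contact_force: [-0.3, 0.0, -1.2]
opening: 44.5
grasp_force: 30.0
```

Call:
jog_arm(plan=[[0, 0, 0, 0, 0, 0.01, 1], [0, 0, 0, 0, 0, 0.01, 1], [0, 0, 0, 0, 0, 0, 1], [0, 0, 0, 0, 0, 0, 1]])

```text
t: 7.3
eef_pos: [579.8, -2.6, 55.8]
tool_rot: [2.457, 1.958, 0.0]
contact_force: [-0.1, 0.0, 2.2]
opening: 44.5
grasp_force: 30.0
```

Call:
jog_arm(plan=[[0, 0, 0, 0, 0, 0, -0.3], [0, 0, 0, 0, 0, 0, -0.3], [0, 0, 0, 0, 0, 0, -0.3], [0, 0, 0, 0, 0, 0, -0.3], [0, 0, 0, 0, 0, -0.1, -0.3], [0, 0, 0, 0, 0, -0.3, -0.3], [0, 0, 0, 0, 0, -0.45, -0.3], [0, 0, 0, 0, 0, -0.3, -0.3]])

```text
t: 8.1
eef_pos: [580.5, -2.7, 173.5]
tool_rot: [2.455, 1.957, 0.003]
contact_force: [0.8, 0.1, -0.3]
opening: 56.9
grasp_force: 0.0
```

Run:
```python
from h import *
q=(571.5,-38.8,-.225);c,s=np.cos(q[2]),np.sin(q[2])
wt=np.array([q[0]+100*s,q[1]-100*c]); print(wt, env.get_state()['eef_pos'])
print(to_tool((*wt,150),-.225))
p,d=env.camera("scene"); c=p[195:295,165:285]; a=cv2.resize(c,None,fx=5,fy=5,interpolation=cv2.INTER_CUBIC)
cv2.imwrite("pics/s3.png",a)
```

```text
[ 549.18936379 -136.27941071] [580.492703    -2.68026555 173.52804606]
(array([-1.372, -0.008,  0.235]), np.float64(-0.0))
```

View pics/s3.png

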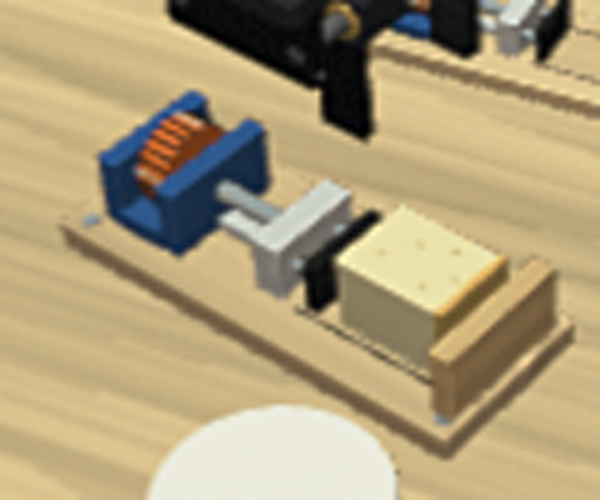

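Run:
```python
from h import *
q=(571.5,-39.2,-.225);c,s=np.cos(q[2]),np.sin(q[2])
J=lambda l:np.array([q[0]+c*l[0]-s*l[1],q[1]+s*l[0]+c*l[1],l[2]])
for y in(-6,0,6): print(y,[np.round((proj("scene",J((x,y,z)))-[165,195])*5).tolist() for x,z in((23,45),(-23,45),(23,16))])
t=J((-28,-100,110)); print(t,to_tool(t,-.225), env.get_state()['opening'])
```

```text
-6 [[[308.0, 261.0]], [[377.0, 204.0]], [[313.0, 309.0]]]
0 [[[318.0, 266.0]], [[388.0, 209.0]], [[323.0, 315.0]]]
6 [[[329.0, 272.0]], [[398.0, 215.0]], [[333.0, 321.0]]]
[ 521.89512879 -130.43243257  110.        ] (array([-1.379, -0.322,  0.677]), np.float64(0.0)) 56.441380495422074
```

The block sits flat between the guide lines, with the pad at (340,255) and the fence at (490,320) both clear of it. The pad is at y ≈ -1 mm, so about 15–16 mm of travel to nip, then 2.5 mm of spring. Next, one fingertip goes over the wheel.

Call:
jog_arm(plan=[[0, 0, 0, -0.345, -0.08, 0, -0.3], [0, 0, 0, -0.345, -0.08, 0, -0.3], [0, 0, 0, -0.345, -0.08, 0, -0.3], [0, 0, 0, -0.345, -0.08, 0, -0.3], [0, 0, 0, 0, 0, 0.35, -0.3], [0, 0, 0, 0, 0, 0.32, -0.3], [0, 0, 0, 0, 0, 0, -0.3], [0, 0, 0, 0, 0, 0, -0.3]])

```text
t: 8.95
eef_pos: [517.6, -129.8, 103.8]
tool_rot: [-2.456, -1.958, 0.001]
contact_force: [-0.4, 0.2, -0.2]
opening: 56.6
grasp_force: 0.0
```

Run:
```python
from h import *
q=(571.5,-39.2,-.225);c,s=np.cos(q[2]),np.sin(q[2])
J=lambda l:np.array([q[0]+c*l[0]-s*l[1],q[1]+s*l[0]+c*l[1],l[2]])
print(to_tool(J((-28,-100,97)),-.225), env.get_state()['eef_pos'],env.get_state()['contact_force'])
p,d=env.camera("scene"); c=p[175:275,145:265]; a=cv2.resize(c,None,fx=5,fy=5,interpolation=cv2.INTER_CUBIC)
cv2.imwrite("pics/s4.png",a)
```

```text
(array([0.004, 0.043, 0.067]), np.float64(0.0)) [ 517.62172001 -129.81791029  103.75046271] [-0.43723704  0.20997441 -0.15302312]
```

View pics/s4.png

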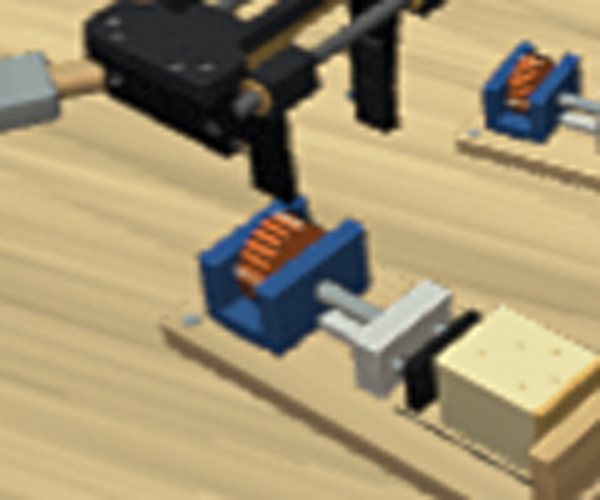

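Call:
jog_arm(plan=[[0, 0, 0, 0, 0.04, 0, -0.3], [0, 0, 0, 0, 0, 0.06, -0.3], [0, 0, 0, 0, 0, 0.05, -0.3], [0, 0, 0, 0, 0, 0, -0.3], [0, 0, 0, 0, 0, 0, -0.3]])

```text
t: 9.5
eef_pos: [521.4, -130.7, 92.4]
tool_rot: [-2.456, -1.958, 0.0]
contact_force: [-0.5, -0.2, 0.2]
opening: 57.0
grasp_force: 0.0
```

Call:
jog_arm(plan=[[0, 0, 0, 0, 0, 0.01, -0.3], [0, 0, 0, 0, 0, 0.01, -0.3], [0, 0, 0, 0, 0, 0, -0.3]])

```text
t: 9.8
eef_pos: [521.5, -130.8, 90.4]
tool_rot: [-2.457, -1.958, 0.0]
contact_force: [0.3, -0.2, 0.2]
opening: 56.6
grasp_force: 0.0
```

Call:
jog_arm(plan=[[0, 0, 0, 0, 0, 0.01, -0.3], [0, 0, 0, 0, 0, 0, -0.3], [0, 0, 0, 0, 0, 0, -0.3]])

```text
t: 10.1
eef_pos: [521.6, -130.9, 89.5]
tool_rot: [-2.457, -1.958, 0.0]
contact_force: [-0.4, -0.6, -0.1]
opening: 56.6
grasp_force: 0.0
```

Call:
jog_arm(plan=[[0, 0, 0, 0, 0, 0.01, -0.3], [0, 0, 0, 0, 0, 0, -0.3], [0, 0, 0, 0, 0, 0, -0.3]])

```text
t: 10.4
eef_pos: [521.6, -130.9, 88.5]
tool_rot: [-2.457, -1.958, 0.0]
contact_force: [-0.3, -0.2, -0.2]
opening: 56.6
grasp_force: 0.0
```

Call:
jog_arm(plan=[[0, 0, 0, 0, 0, 0.01, -0.3], [0, 0, 0, 0, 0, 0, -0.3], [0, 0, 0, 0, 0, 0, -0.3]])

```text
t: 10.7
eef_pos: [521.6, -130.8, 87.5]
tool_rot: [-2.457, -1.958, 0.0]
contact_force: [-0.1, 1.0, -0.0]
opening: 56.4
grasp_force: 0.0
```

Call:
jog_arm(plan=[[0, 0, 0, 0, 0, 0.005, -0.3], [0, 0, 0, 0, 0, 0, -0.3], [0, 0, 0, 0, 0, 0, -0.3]])

```text
t: 11.0
eef_pos: [521.7, -130.9, 87.4]
tool_rot: [2.456, 1.958, 0.0]
contact_force: [-1.7, 0.3, 4.7]
opening: 56.8
grasp_force: 1.9
```

Call:
jog_arm(plan=[[0, 0, 0, 0, 0, 0.005, -0.3], [0, 0, 0, 0, 0, 0, -0.3], [0, 0, 0, 0, 0, 0, -0.3]])

```text
t: 11.3
eef_pos: [522.1, -130.9, 87.3]
tool_rot: [2.456, 1.957, 0.001]
contact_force: [-0.1, -0.4, 6.6]
opening: 56.4
grasp_force: 3.3
```

Call:
jog_arm(plan=[[0, 0, 0, 0, 0, 0.005, -0.3], [0, 0, 0, 0, 0, 0, -0.3], [0, 0, 0, 0, 0, 0, -0.3]])

```text
t: 11.6
eef_pos: [522.6, -131.1, 87.1]
tool_rot: [2.455, 1.956, 0.002]
contact_force: [-1.0, 1.2, 8.8]
opening: 56.5
grasp_force: 4.3
```

Call:
jog_arm(plan=[[0, 0, 0, 0, -0.02, -0.003, -0.3], [0, 0, 0, 0, -0.02, 0, -0.3], [0, 0, 0, 0, 0, 0, -0.3]])

```text
t: 11.9
eef_pos: [518.8, -130.3, 87.1]
tool_rot: [2.455, 1.956, 0.003]
contact_force: [1.1, 1.0, 6.0]
opening: 56.8
grasp_force: 3.3
```

Call:
jog_arm(plan=[[0, 0, 0, 0, -0.02, 0, -0.3], [0, 0, 0, 0, -0.02, 0, -0.3]])

```text
t: 12.1
eef_pos: [514.6, -129.3, 86.7]
tool_rot: [2.455, 1.957, 0.002]
contact_force: [1.6, 0.3, 3.1]
opening: 56.7
grasp_force: 1.2
```

Call:
jog_arm(plan=[[0, 0, 0, 0, -0.01, 0.008, -0.3], [0, 0, 0, 0, -0.02, 0.003, -0.3], [0, 0, 0, 0, -0.02, 0.003, -0.3], [0, 0, 0, 0, 0, 0, -0.3]])

```text
t: 12.5
eef_pos: [508.0, -127.8, 85.1]
tool_rot: [-2.456, -1.957, 0.002]
contact_force: [-1.9, 0.5, 6.2]
opening: 56.3
grasp_force: 3.2
```

Run:
```python
from h import *
p,d=env.camera("scene"); c=p[175:275,145:265]; a=cv2.resize(c,None,fx=5,fy=5,interpolation=cv2.INTER_CUBIC)
cv2.imwrite("pics/s5.png",a)
```

```text
(no output)
```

View pics/s5.png

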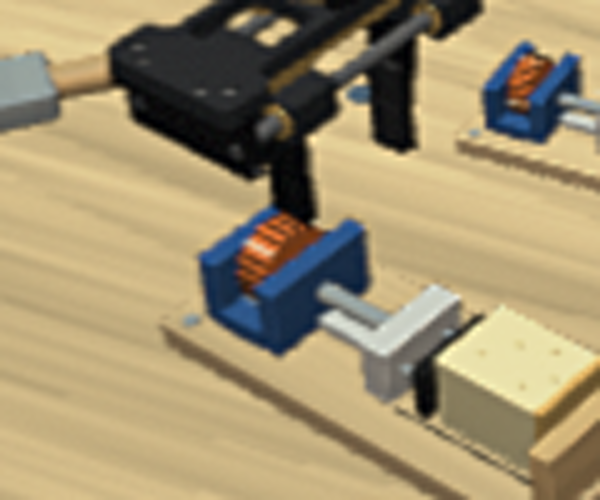

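Pad moved about 6 mm (405→417 px at its lower corner), and the white rib rolled round. Lifting off and repeating the stroke.

Call:
jog_arm(plan=[[0, 0, 0, 0, 0, -0.08, -0.3], [0, 0, 0, 0, 0.09, 0, -0.3], [0, 0, 0, 0, 0.09, 0, -0.3], [0, 0, 0, 0, 0, 0.04, -0.3], [0, 0, 0, 0, 0, 0.01, -0.3], [0, 0, 0, 0, 0, 0, -0.3]])

```text
t: 13.15
eef_pos: [526.2, -131.8, 87.4]
tool_rot: [-2.456, -1.957, 0.001]
contact_force: [-0.2, 0.4, -0.0]
opening: 56.4
grasp_force: 0.0
```

Call:
jog_arm(plan=[[0, 0, 0, 0, 0, 0.01, -0.3], [0, 0, 0, 0, 0, 0, -0.3], [0, 0, 0, 0, 0, 0, -0.3]])

```text
t: 13.45
eef_pos: [526.4, -131.9, 87.1]
tool_rot: [-2.457, -1.958, -0.0]
contact_force: [-0.7, 0.9, 2.3]
opening: 56.5
grasp_force: 1.2
```

Call:
jog_arm(plan=[[0, 0, 0, 0, 0, 0.008, -0.3], [0, 0, 0, 0, -0.02, 0, -0.3], [0, 0, 0, 0, -0.02, 0, -0.3], [0, 0, 0, 0, -0.02, 0, -0.3]])

```text
t: 13.85
eef_pos: [522.4, -131.0, 87.1]
tool_rot: [2.454, 1.955, 0.004]
contact_force: [1.7, 1.8, 6.5]
opening: 56.6
grasp_force: 3.5
```

Call:
jog_arm(plan=[[0, 0, 0, 0, -0.02, 0, -0.3], [0, 0, 0, 0, -0.02, 0.002, -0.3]])

```text
t: 14.05
eef_pos: [518.3, -130.0, 87.0]
tool_rot: [2.454, 1.956, 0.004]
contact_force: [1.6, 1.0, 7.0]
opening: 56.6
grasp_force: 3.8
```

Call:
jog_arm(plan=[[0, 0, 0, 0, -0.02, 0.004, -0.3], [0, 0, 0, 0, -0.02, 0.005, -0.3]])

```text
t: 14.25
eef_pos: [513.8, -129.1, 86.1]
tool_rot: [2.455, 1.956, 0.002]
contact_force: [-0.3, 2.0, 7.5]
opening: 56.8
grasp_force: 4.0
```

Call:
jog_arm(plan=[[0, 0, 0, 0, -0.02, 0.006, -0.3], [0, 0, 0, 0, -0.02, 0.006, -0.3], [0, 0, 0, 0, 0, 0, -0.3]])

```text
t: 14.55
eef_pos: [508.5, -127.8, 85.0]
tool_rot: [2.456, 1.958, -0.0]
contact_force: [-3.1, 1.7, 11.5]
opening: 56.4
grasp_force: 5.6
```

```bash
cat > track.py <<'E'
from h import *
import sys
# crops s3 (origin 165,195) / s4,s5 (145,175), all 5x ; express in full-image coords
def up(p): return cv2.resize(p[175:295,145:285],None,fx=5,fy=5,interpolation=cv2.INTER_CUBIC)
def run(tag):
    p,_=env.camera("scene"); cv2.imwrite(f"pics/full_{tag}.png",p); a=up(p)
    ref=cv2.imread("pics/s4.png")
    for nm,(x0,y0,x1,y1) in dict(carriage=(375,280,455,395),block=(470,305,580,440)).items():
        for r,im in(("now",a),("s5",cv2.imread("pics/s5.png"))):
            if r=="s5" and tag!="1": continue
            m=cv2.matchTemplate(im,ref[y0:y1,x0:x1],cv2.TM_CCOEFF_NORMED); _,v,_,l=cv2.minMaxLoc(m)
            dx,dy=l[0]-x0,l[1]-y0; print(nm,r,round(v,3),(dx,dy),"mm≈",round((dx*1.75+dy*0.92)/(1.75**2+.92**2),1))
run(sys.argv[1])
E
python3 track.py 1
```

```text
carriage now 0.734 (16, 10) mm≈ 9.5
carriage s5 0.896 (5, 4) mm≈ 3.2
block now 0.945 (2, 1) mm≈ 1.1
block s5 0.988 (1, 0) mm≈ 0.4
```

Call:
jog_arm(plan=[[0, 0, 0, 0, 0, -0.09, -0.3], [0, 0, 0, 0, 0.1, 0, -0.3], [0, 0, 0, 0, 0.09, 0, -0.3], [0, 0, 0, 0, 0, 0.04, -0.3], [0, 0, 0, 0, 0, 0.015, -0.3], [0, 0, 0, 0, 0, 0.01, -0.3], [0, 0, 0, 0, 0, 0, -0.3]])

```text
t: 15.3
eef_pos: [528.3, -132.5, 86.6]
tool_rot: [2.456, 1.957, 0.002]
contact_force: [1.9, -0.3, 3.7]
opening: 56.9
grasp_force: 1.9
```

Call:
jog_arm(plan=[[0, 0, 0, 0, 0, 0.005, -0.3], [0, 0, 0, 0, 0, 0, -0.3], [0, 0, 0, 0, 0, 0, -0.3]])

```text
t: 15.6
eef_pos: [528.3, -132.5, 86.5]
tool_rot: [2.455, 1.957, 0.002]
contact_force: [2.0, 0.7, 5.7]
opening: 56.2
grasp_force: 3.0
```

Call:
jog_arm(plan=[[0, 0, 0, 0, -0.02, -0.002, -0.3], [0, 0, 0, 0, -0.02, -0.002, -0.3], [0, 0, 0, 0, -0.02, 0, -0.3]])

```text
t: 15.9
eef_pos: [523.2, -131.3, 87.1]
tool_rot: [2.454, 1.955, 0.004]
contact_force: [1.5, 0.9, 8.6]
opening: 56.4
grasp_force: 3.8
```

Call:
jog_arm(plan=[[0, 0, 0, 0, -0.02, 0, -0.3], [0, 0, 0, 0, 0, 0, -0.3]])

```text
t: 16.1
eef_pos: [520.6, -130.7, 87.2]
tool_rot: [2.455, 1.956, 0.003]
contact_force: [0.8, 0.7, 7.7]
opening: 56.4
grasp_force: 4.1
```

```bash
python3 track.py 2; python3 -c "
from h import *
print(env.get_state()['contact_force'])"
```

```text
carriage now 0.726 (21, 13) mm≈ 12.5
block now 0.898 (5, 3) mm≈ 2.9
[0.9865137  0.29616372 7.50018553]
```

Call:
jog_arm(plan=[[0, 0, 0, 0, -0.02, 0.001, -0.3], [0, 0, 0, 0, -0.02, 0.002, -0.3]])

```text
t: 16.35
eef_pos: [517.1, -129.9, 86.9]
tool_rot: [2.454, 1.956, 0.003]
contact_force: [1.6, 0.3, 7.8]
opening: 56.9
grasp_force: 3.7
```

Call:
jog_arm(plan=[[0, 0, 0, 0, -0.02, 0.004, -0.3], [0, 0, 0, 0, 0, 0, -0.3]])

```text
t: 16.55
eef_pos: [514.5, -129.3, 86.4]
tool_rot: [2.455, 1.957, 0.002]
contact_force: [0.3, -0.6, 8.3]
opening: 56.6
grasp_force: 3.9
```

```bash
python3 track.py 3; python3 -c "
from h import *
print(env.get_state()['contact_force'])
p=cv2.imread('pics/full_3.png')[175:275,145:285]
cv2.imwrite('pics/s6.png',cv2.resize(p,None,fx=5.5,fy=5.5,interpolation=cv2.INTER_CUBIC))"
```

```text
carriage now 0.698 (13, 7) mm≈ 7.5
block now 0.909 (6, 3) mm≈ 3.4
[0.5225295  1.80837419 8.01722642]
```

View pics/s6.png

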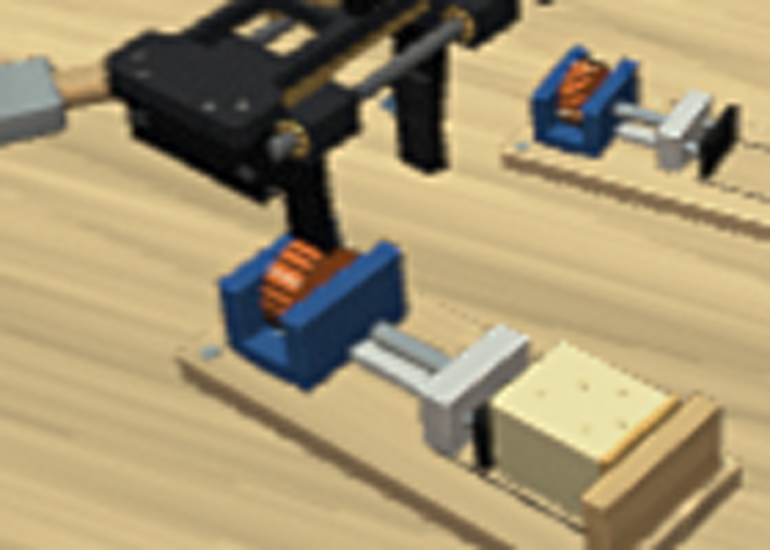

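Pad is now touching the block and the block has moved close to the fence (rind edge at (600,465), fence at (610,480)). Tracking the block's motion at sub-pixel level tells when it stops.

```bash
cat > ecc.py <<'E'
from h import *
import sys
# reference: full_3. regions full-image px: block top-left edges, carriage
def g(n): return cv2.cvtColor(cv2.imread(f"pics/full_{n}.png"),cv2.COLOR_BGR2GRAY)
def new(tag):
    p,_=env.camera("scene"); cv2.imwrite(f"pics/full_{tag}.png",p)
    F=[env.get_state()['contact_force']]
    for i in range(4): env.camera("scene"); F.append(env.get_state()['contact_force'])
    s=env.get_state(); F=np.mean(F,0); c,sn=np.cos(-.225),np.sin(-.225)
    print("jigFx",round(F[0]*c+F[1]*sn,2),"Fz",round(F[2],2),"pos",np.round(s['eef_pos'],1))
def cmp(a,b):
    A,B=g(a),g(b)
    for nm,(x0,y0,x1,y1) in dict(block=(236,238,266,262),carr=(222,235,241,256)).items():
        up=lambda I:cv2.resize(I,None,fx=4,fy=4,interpolation=cv2.INTER_CUBIC)
        W=np.eye(2,3,dtype=np.float32)
        try:
            cc,W=cv2.findTransformECC(up(A[y0:y1,x0:x1]),up(B),np.float32([[1,0,4*x0],[0,1,4*y0]]),cv2.MOTION_TRANSLATION,(3,200,1e-5),None,5)
            dx,dy=W[0,2]/4-x0,W[1,2]/4-y0; print(a,b,nm,round(cc,3),np.round([dx,dy],2),"mm",round((dx*.35+dy*.184)/(.35**2+.184**2),2))
        except cv2.error as e: print(nm,"fail")
if __name__=="__main__":
    t=sys.argv[1]
    if t!="3": new(t); cmp("3",t)
    else: new("3b"); [cmp("3",k) for k in("1","2","3b")]
E
python3 ecc.py 3
```

```text
jigFx 0.67 Fz 8.04 pos [ 514.5 -129.3   86.3]
3 1 block 0.948 [-0.9  -0.39] mm -2.48
3 1 carr 0.973 [-1.39 -0.97] mm -4.25
3 2 block 0.987 [-0.17 -0.07] mm -0.47
3 2 carr 0.976 [-0.37 -0.43] mm -1.34
3 3b block 0.999 [0.   0.01] mm 0.02
3 3b carr 0.999 [ 0.   -0.01] mm -0.01
```

Call:
jog_arm(plan=[[0, 0, 0, 0, -0.02, 0.004, -0.3], [0, 0, 0, 0, 0, 0, -0.3]])

```text
t: 17.05
eef_pos: [512.6, -129.0, 86.2]
tool_rot: [2.455, 1.956, 0.002]
contact_force: [-1.2, 0.8, 10.3]
opening: 56.6
grasp_force: 5.1
```

```bash
python3 ecc.py 4
```

```text
jigFx -0.29 Fz 10.04 pos [ 512.6 -128.9   86.2]
3 4 block 0.998 [0.03 0.02] mm 0.08
3 4 carr 0.995 [0.07 0.09] mm 0.25
```

Call:
jog_arm(plan=[[0, 0, 0, 0, 0, -0.09, -0.3], [0, 0, 0, 0, 0.11, 0, -0.3], [0, 0, 0, 0, 0, 0.04, -0.3], [0, 0, 0, 0, 0, 0.02, -0.3], [0, 0, 0, 0, 0, 0.005, -0.3], [0, 0, 0, 0, 0, 0, -0.3]])

```text
t: 17.9
eef_pos: [522.7, -131.1, 87.4]
tool_rot: [2.457, 1.958, 0.0]
contact_force: [0.6, -0.4, 1.5]
opening: 56.6
grasp_force: 0.7
```

```bash
python3 ecc.py 5
```

```text
jigFx 1.4 Fz 1.3 pos [ 522.5 -131.    87.5]
3 5 block 0.999 [-0.  0.] mm 0.0
3 5 carr 0.999 [ 0.01 -0.  ] mm 0.01
```

Call:
jog_arm(plan=[[0, 0, 0, 0, 0, 0.008, -0.3], [0, 0, 0, 0, 0, 0.006, -0.3], [0, 0, 0, 0, -0.02, 0, -0.3], [0, 0, 0, 0, 0, 0, -0.3]])

```text
t: 18.55
eef_pos: [522.2, -131.0, 87.2]
tool_rot: [2.454, 1.955, 0.004]
contact_force: [1.9, 0.6, 6.0]
opening: 56.4
grasp_force: 2.9
```

```bash
python3 ecc.py 6
```

```text
jigFx 2.22 Fz 6.38 pos [ 522.2 -131.    87.2]
3 6 block 0.999 [0.01 0.01] mm 0.03
3 6 carr 0.999 [0.01 0.  ] mm 0.02
```

Call:
jog_arm(plan=[[0, 0, 0, 0, -0.02, 0, -0.3], [0, 0, 0, 0, 0, 0, -0.3]])

```text
t: 19.0
eef_pos: [520.3, -130.6, 87.1]
tool_rot: [2.454, 1.955, 0.004]
contact_force: [3.0, 0.5, 6.2]
opening: 56.6
grasp_force: 3.0
```

```bash
python3 ecc.py 7
```

```text
jigFx 2.38 Fz 6.04 pos [ 520.3 -130.6   87.1]
3 7 block 0.998 [0.03 0.02] mm 0.09
3 7 carr 0.994 [0.09 0.11] mm 0.32
```

The wheel has stiffened: drag at the top is 2.4 N against about 1.0 N running free, so the nip is about 4 N. Block and rind are home. Lifting off.

Call:
jog_arm(plan=[[0, 0, 0, 0, 0, -0.02, -0.3], [0, 0, 0, 0, 0, -0.1, -0.3], [0, 0, 0, 0, 0, -0.4, -0.3], [0, 0, 0, 0, 0, -0.4, -0.3], [0, 0, 0, 0, 0, -0.3, -0.3], [0, 0, 0, 0, 0, 0, -0.3], [0, 0, 0, 0, 0, 0, -0.3]])

```text
t: 19.95
eef_pos: [518.0, -130.0, 208.7]
tool_rot: [-2.457, -1.958, 0.001]
contact_force: [0.6, -0.0, -0.9]
opening: 56.4
grasp_force: 0.0
```

```bash
python3 ecc.py 8; python3 -c "
from h import *
p=cv2.imread('pics/full_8.png')[195:295,165:285]
cv2.imwrite('pics/s7.png',cv2.resize(p,None,fx=5,fy=5,interpolation=cv2.INTER_CUBIC))"
```

```text
jigFx 0.18 Fz -0.43 pos [ 517.7 -129.8  206.8]
3 8 block 0.999 [0.01 0.  ] mm 0.03
3 8 carr 0.999 [0.02 0.  ] mm 0.04
```

View pics/s7.png

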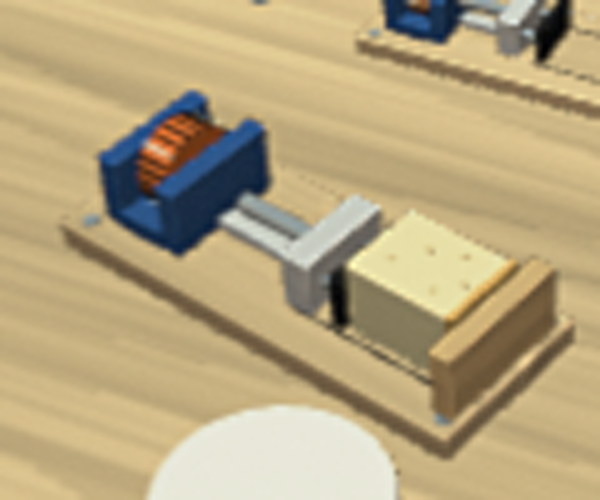

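The block is seated with its rind (480,290) against the fence, and the pad (340,290) is on it. Two releases settled to the same jaw position, so the nip is holding. Handing in.

```bash
python3 -c "
from bench import env
print(env.job_done())"
```

```text
the job is handed in; nothing more can be done
None
```

The foam block is home against the fence, rind end first, and held at roughly 4 N by my drag estimate. The gripper is clear of everything and the job is handed in at about 20 s, but the hand-in returned no pass/fail verdict.

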